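# Finish the French-toast stack and offer the fruit dish the right way round

### The job

Finish the breakfast order: lay the last two toast sticks from the board gently on the stack on the plate, crosswise to the layer below and spaced like the layers beneath, without upsetting it. Then lift the hooped fruit dish, which stands a quarter turn the wrong way, and bring it, always level and with the loose clementine untouched in its middle, over the ring at the empty end of the tray, hoop in line with the tray's long sides so that the guest can reach in from the front. Do not set it down: finish still holding it there, about a hand's breadth above the tray, so that a napkin can be slipped under; leave everything else alone.

Things in the scene. Friction and masses are not known exactly. Their poses are not given: they have to be found in the camera images.
- tray: grey serving tray, fixed to the worktop, 335 mm long (its y axis) x 205 mm wide (its x axis), rim 14 mm high, floor 5 mm thick; origin under its centre. The +y end carries the plate, the -y end is empty but for a tea light in the far corner
- dish_place (a point): centre of the low moulded ring (86 mm across, 2 mm high) on the floor of the tray's empty end, where the fruit dish belongs; the point lies on the tray floor, 90 mm along -y from the tray's centre
- plate: white round plate, 172 mm across, rim 14 mm high, fixed on the tray; origin at the centre of its underside. The toast stack is centred on it, square to its x and y axes (which need not be square to the tray's); its flat inner floor is 5 mm above the origin
- base_1: one French-toast stick, 100 x 18 x 18 mm, about 30 g, firm; origin at the centre of its underside, x along its length, z up; bottom layer of the stack: lies along the plate's x axis, 36 mm to -y of the plate's centre
- base_2: one French-toast stick, 100 x 18 x 18 mm, about 30 g, firm; origin at the centre of its underside, x along its length, z up; bottom layer of the stack: lies along the plate's x axis, 36 mm to +y of the plate's centre
- cross_1: one French-toast stick, 100 x 18 x 18 mm, about 30 g, firm; origin at the centre of its underside, x along its length, z up; second layer: lies crosswise on the bottom two, along the plate's y axis, 36 mm to -x of the plate's centre; its top is 41 mm above the plate's origin
- cross_2: one French-toast stick, 100 x 18 x 18 mm, about 30 g, firm; origin at the centre of its underside, x along its length, z up; second layer: lies crosswise on the bottom two, along the plate's y axis, 36 mm to +x of the plate's centre; its top is 41 mm above the plate's origin
- board: flat wooden board, 120 x 140 x 12 mm, fixed, left or right of the tray; origin under its centre; the two toast sticks still to be stacked lie on it, about 70 mm apart
- stick_a: one French-toast stick, 100 x 18 x 18 mm, about 30 g, firm; origin at the centre of its underside, x along its length, z up; lies loose on the board at first
- stick_b: one French-toast stick, 100 x 18 x 18 mm, about 30 g, firm; origin at the centre of its underside, x along its length, z up; lies loose on the board at first
- fruit_dish: round stainless dish, 124 mm across, rim 34 mm high, 0.24 to 0.39 kg, on a foot ring, with a rigid upright hoop handle, 160 mm high in all; loose on the worktop left or right of the tray. Origin at the centre of its underside, z up; the hoop stands in the plane of the dish's y and z axes (legs at the rim at +y and -y); a half turn makes no difference
- dish_grip (a point): centre of the wooden grip on top of the hoop, 152 mm above the dish's underside, straight over its centre: a bar 50 mm long (along the dish's y axis), 14 mm wide and 16 mm high, fixed to the hoop
- dish_centre (a point): middle of the dish's hollow, on its inner floor, 11 mm above the underside. The hollow is nearly flat (18 mm wide) in the middle, rises at about 6 degrees out to 40 mm from the middle and steeply from there
- clementine: round clementine, 46 mm across, 48 to 78 g, loose in the dish; origin at its centre. It rolls easily when the dish is tilted or jerked
- syrup_jug: glass syrup dispenser with a black handle, 131 mm high, at the back; to be left alone
- sugar_shaker: shaker of brown sugar with a domed top, 44 mm across, 90 mm high, to the right of the tray; to be left alone
- salt_shaker: salt shaker with a domed top, 44 mm across, 90 mm high, behind the tray; to be left alone
- tea_light: tea light in a low metal cup, 38 mm across, 15 mm high, standing in the far corner of the tray's empty end; to be left alone

How it is judged:
On the way, in this order (a step that is already met when the one before it is completed fails the run):
1. the last two toast sticks lie released on the stack, crosswise to the layer below (((x of stick_a in the frame of plate between -0.02 and 0.02 m and y of stick_a in the frame of plate between 0.018 and 0.054 m and z of stick_a in the frame of plate between 0.036 and 0.047 m and angle between the x axis of each of stick_a, stick_b and the x axis of plate, either way round below 0.26 rad and angle between each of stick_a, stick_b's own z axis and vertical below 0.12 rad and x of stick_b in the frame of plate between -0.02 and 0.02 m and y of stick_b in the frame of plate between -0.054 and -0.018 m and z of stick_b in the frame of plate between 0.036 and 0.047 m) or (x of stick_a in the frame of plate between -0.02 and 0.02 m and y of stick_a in the frame of plate between -0.054 and -0.018 m and z of stick_a in the frame of plate between 0.036 and 0.047 m and angle between the x axis of each of stick_a, stick_b and the x axis of plate, either way round below 0.26 rad and angle between each of stick_a, stick_b's own z axis and vertical below 0.12 rad and x of stick_b in the frame of plate between -0.02 and 0.02 m and y of stick_b in the frame of plate between 0.018 and 0.054 m and z of stick_b in the frame of plate between 0.036 and 0.047 m)) and distance of each of base_1, base_2, cross_1, cross_2 from where it was at the start of the episode below 0.015 m and contact force between the fingers and stick_a below 0.1 N and linear speed of each of stick_a, stick_b below 0.03 m/s and contact force between the fingers and stick_b below 0.1 N), for 0.3 s.
2. the fruit dish is in the gripper, clear of the worktop, with the clementine in it (height (world z) of fruit_dish above 0.03 m and contact force between the fingers and fruit_dish above 1 N and horizontal distance between clementine and dish_centre below 0.03 m), for 0.2 s.
At the end, for the whole second after the job is handed in: Third layer of two sticks flat and crosswise (within 20 mm, 15 deg of the layers' pattern), lower sticks moved < 15 mm; dish held still, 40 to 175 mm above the tray floor, within 25 mm of the ring, hoop within 8 deg of the tray's length, tilt < 5 deg, clementine within 14 mm of the middle (((x of stick_a in the frame of plate between -0.02 and 0.02 m and y of stick_a in the frame of plate between 0.018 and 0.054 m and z of stick_a in the frame of plate between 0.036 and 0.047 m and angle between the x axis of each of stick_a, stick_b and the x axis of plate, either way round below 0.26 rad and angle between each of stick_a, stick_b's own z axis and vertical below 0.12 rad and x of stick_b in the frame of plate between -0.02 and 0.02 m and y of stick_b in the frame of plate between -0.054 and -0.018 m and z of stick_b in the frame of plate between 0.036 and 0.047 m) or (x of stick_a in the frame of plate between -0.02 and 0.02 m and y of stick_a in the frame of plate between -0.054 and -0.018 m and z of stick_a in the frame of plate between 0.036 and 0.047 m and angle between the x axis of each of stick_a, stick_b and the x axis of plate, either way round below 0.26 rad and angle between each of stick_a, stick_b's own z axis and vertical below 0.12 rad and x of stick_b in the frame of plate between -0.02 and 0.02 m and y of stick_b in the frame of plate between 0.018 and 0.054 m and z of stick_b in the frame of plate between 0.036 and 0.047 m)) and distance of each of base_1, base_2, cross_1, cross_2 from where it was at the start of the episode below 0.015 m and z of fruit_dish in the frame of tray between 0.045 and 0.18 m and horizontal distance between fruit_dish and dish_place below 0.025 m and angle between the y axis of fruit_dish and the y axis of tray, either way round below 0.14 rad and angle between fruit_dish's own z axis and vertical below 0.09 rad and horizontal distance between clementine and dish_centre below 0.014 m and z of clementine in the frame of fruit_dish between 0.02 and 0.05 m and contact force between the fingers and fruit_dish above 1 N and linear speed of fruit_dish below 0.02 m/s and linear speed of clementine below 0.03 m/s); the arm keeps its last pose, push and grip.
It fails at once if a toast stick is dropped or flung (faster than 0.5 m/s outside the fingers) ((linear speed of stick_a above 0.5 m/s and contact force between the fingers and stick_a below 0.05 N) or (linear speed of stick_b above 0.5 m/s and contact force between the fingers and stick_b below 0.05 N)).
It fails at once if the clementine rolls more than 30 mm from the middle of the dish (horizontal distance between clementine and dish_centre above 0.03 m).
It fails at once if the robot touches the clementine (contact force between any of the fingers, the arm and clementine above 0.2 N).
It fails at once if the fruit dish is tipped by more than 12 degrees (angle between fruit_dish's own z axis and vertical above 0.21 rad).
It fails at once if a bystander is pushed more than 25 mm from its place or knocked over (distance of any of syrup_jug, sugar_shaker, salt_shaker, tea_light from where it was at the start of the episode above 0.025 m or angle between any of syrup_jug, sugar_shaker, salt_shaker, tea_light's own z axis and vertical above 0.4 rad).
It also fails if it takes over 69 s, if anything falls off the work surface, if the arm or the gripper's body presses on something with over 40 N, if the wrist force passes 120 N, or if a joint passes its speed limit or range.

### The arm

A 6-joint arm with a two-finger parallel gripper is mounted at the origin on a cart in front of the work surface, level with it; the furniture and walls round the work are solid. World frame = base frame: x ahead of the robot, y to its left, z up, the work surface at z = 0. Lengths are in m, angles in rad, forces in N, time in s.
With the tool pointing down it reaches from about 0.35 to 0.775 m from the base axis. Payload 5.5 kg.
Tool frame: the origin (TCP) lies at the very end of the fingers, on their centre line; the grasp point (between the pads) lies 19 mm behind it; z points along the fingers, y is the line along which they close (so a half turn about z gives the same grasp; the last joint's range is limited). The gripper opens to 85 mm and grips with 20 to 120 N. Pads are 22 mm wide; open, the fingers measure 114 mm over their backs; the gripper's body (76 mm by 85 mm) begins 54 mm behind the grasp point. The pads swing forward as they close: fully open they stand 13 mm farther back than shut.
Start: joints at [1.121, 0.313, 0.046, 1.304, 0, 1.431], TCP at [0.175, 0.548, 0.231] pointing down, gripper open.
Joint ranges: [-2.76, 2.76], [-0.86, 1.69], [-1.03, 1.26], [-2.2, 2.34], [-1.47, 1.5], [-3.14, 3.14]. Speed limits (rad/s): [2.57, 2.57, 3.14, 3.14, 3.14, 3.14].

### API

Orientations are given as a unit quaternion [w, x, y, z].
In Python, from workcell import get_state, read_camera, hand_in gives the robot as it stands.
- The arm moves only by the tool send_rows, never from a script. Its argument "increments" is a list of rows, each an object of numbers: "dx", "dy", "dz": the shift along the world's x, y, z in units of 25 mm (1.0 is 25 mm); "roll": the turn about the world's z in units of 8 degrees (1.0 is 8 degrees); "claw": the opening, from -1 (shut) to 1 (fully open). In form: [{"dx": .., "dy": .., "dz": .., "roll": .., "claw": ..}, ...]. A call has exactly 5 rows; each row is the pose to reach, as a shift and turn from the pose commanded when the call began; what a row does not reach only later rows make up. A row lasts 1/8 s, in which the tool goes at most 62.5 mm and 10.7 degrees, less where a joint would pass 70% of its speed; a pose out of reach is approached as far as the arm can. A call with a gripper value outside its range is refused whole. The fingers move at their own pace and stop on an object; "grip_force" is the grip in N (left out, the last holds). Time passes only in rows, so rows that repeat a pose let the fingers close, or fill a call up. It gives the time, the measured TCP pose, the force, the opening and the grip force at its end, in the units of the state.
- get_state(): the state, without advancing time (a new reading comes with each control period).
- read_camera(name): name is "scene" or "top"; returns a dict with "image" (384x512x3 uint8, blue, green, red), "fx", "fy", "cx", "cy" (pixels), "world_to_cam" (4x4, takes a point from world to camera coordinates). Camera axes: x right, y up, looking along -z (the intrinsics and any distortion apply to the point x, -y, -z); pixel columns grow to the right and rows downward; lengths in m; the calibration is good to about 2 mm. A picture is of the moment at which its call begins. There is no depth.
- hand_in(): hands the job in; it is judged then, once.
The state is a dict: "clock": time; "joint_pos": joint angles; "qvel": joint speeds; "tau": joint torques, N m; "tcp_pos": TCP position; "orientation": TCP orientation; "wrist_force": force on the tool from outside, world axes, zero at the start; "ft_torque": the same for the moment, N m; "finger_gap": finger opening in m; "grip_force": force on a finger pad.
Only numpy, scipy, OpenCV 4.12 (cv2) and the standard library are available. Lean on these libraries where they do the work, as an engineer would, in place of code of your own. Each camera call takes 0.05 s, during which the arm holds its last target. There are 200 camera calls.

## Working session

There is one attempt and no reset: what is moved stays moved. The work goes in short steps, Python scripts to look and compute and a tool call to move; the robot and the scene stay as the last step left them, time stands still between calls to the robot, and variables do not carry over. Pictures are saved under pics/ and viewed, at most 10 in all, crops included, and the job is handed in when it is done.

Besides the shell and the picture viewer there is one more tool, called as name(argument=value, ...) on one line, values as JSON. send_rows: Moves the arm, as the interface text tells. Its arguments: {"type":"object","properties":{"increments":{"type":"array","items":{"type":"object","properties":{"dx":{"type":"number"},"dy":{"type":"number"},"dz":{"type":"number"},"roll":{"type":"number"},"claw":{"type":"number"}}}},"grip_force":{"type":"number"}},"required":["increments"]}

```bash
mkdir -p pics; ls; python3 - <<'E'
from workcell import *
import cv2,numpy as np,pickle
print(get_state())
d={}
for n in("scene","top"):
    c=read_camera(n); d[n]=c; print(n,{k:v for k,v in c.items() if k!="image"})
    cv2.imwrite(f"pics/{n}0.png",c["image"])
pickle.dump(d,open("c0.pkl","wb"))
E
```

```text
pics
{'clock': 0.0, 'joint_pos': array([1.12141355e+00, 3.14012893e-01, 4.50001555e-02, 1.30360046e+00,
       2.22777590e-05, 1.43123626e+00]), 'qvel': array([ 0.00088737, -0.00023062,  0.00154184,  0.00111577,  0.00146953,
        0.00012256]), 'tau': array([ 1.09909910e-03, -4.80632472e+01,  2.98530650e+01,  1.95265812e-02,
        8.81304527e-05,  1.67704997e-05]), 'tcp_pos': array([0.17507319, 0.54717429, 0.23041042]), 'orientation': array([-2.74318173e-04,  1.54292463e-01,  9.88024803e-01, -8.66099095e-04]), 'wrist_force': array([-0.61554827,  0.41369966, -0.11882636]), 'ft_torque': array([-0.07110153,  0.04872729, -0.05346632]), 'grip_force': 0.0, 'finger_gap': 0.08560325483896308}
scene {'fx': 426.5328529709653, 'fy': 426.5328529709653, 'cx': 257.83233181699467, 'cy': 190.4286944288687, 'world_to_cam': array([[ 0.53127069, -0.84718392,  0.00555492, -0.28245095],
       [ 0.63763924,  0.40416481,  0.65579494, -0.42619037],
       [-0.55782403, -0.3448626 ,  0.75491863, -1.04317056],
       [ 0.        ,  0.        ,  0.        ,  1.        ]])}
top {'fx': 412.8720960083925, 'fy': 412.8720960083925, 'cx': 258.573930393288, 'cy': 189.59934946900253, 'world_to_cam': array([[-3.24492897e-04, -9.99991698e-01,  4.06196070e-03,
         9.91017432e-03],
       [ 9.82421187e-01,  4.39490839e-04,  1.86677308e-01,
        -5.61344557e-01],
       [-1.86677543e-01,  4.05113171e-03,  9.82412888e-01,
        -1.08970608e+00],
       [ 0.00000000e+00,  0.00000000e+00,  0.00000000e+00,
         1.00000000e+00]])}
```

View pics/top0.png

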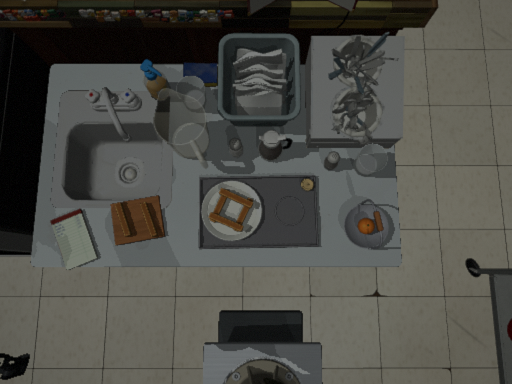

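View pics/scene0.png

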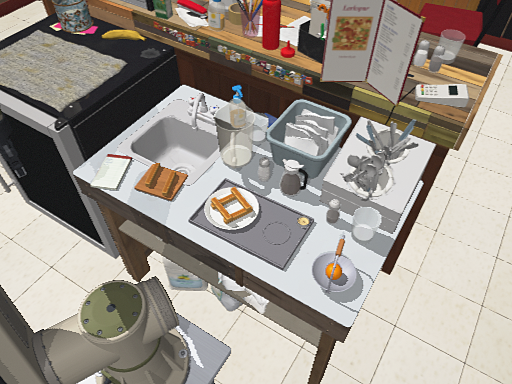

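The top view shows the tray at (199–320, 177–248), the plate and stack at (232, 210), the ring at (291, 210), the board at (138, 220) and the dish at (368, 226) with its grip running along image-vertical (world x). The scene view agrees. Next I measure with enlarged crops.

```bash
cat > h.py <<'E'
import cv2,numpy as np,pickle
from workcell import *
def P(c,p):
    q=c["world_to_cam"]@np.r_[p,1]; return np.array([c["fx"]*q[0]/-q[2]+c["cx"],c["fy"]*-q[1]/-q[2]+c["cy"]])
def ray(c,uv):
    R=c["world_to_cam"][:3,:3];t=c["world_to_cam"][:3,3]
    d=np.array([(uv[0]-c["cx"])/c["fx"],-(uv[1]-c["cy"])/c["fy"],-1]); return -R.T@t,R.T@d
def onz(c,uv,z):
    o,d=ray(c,uv); return o+d*(z-o[2])/d[2]
def tri(c1,u1,c2,u2):
    o1,d1=ray(c1,u1);o2,d2=ray(c2,u2)
    s=np.linalg.lstsq(np.c_[d1,-d2],o2-o1,rcond=None)[0]
    a,b=o1+s[0]*d1,o2+s[1]*d2; return (a+b)/2,np.linalg.norm(a-b)
def crop(im,x,y,w,h,s): return cv2.resize(im[y:y+h,x:x+w],None,fx=s,fy=s,interpolation=cv2.INTER_CUBIC)
E
python3 - <<'E'
from h import *
d=pickle.load(open("c0.pkl","rb"));t=d["top"]["image"];s=d["scene"]["image"]
def row(a): return np.hstack(a)
A=row([crop(t,105,190,66,66,4),crop(t,198,176,66,66,4),crop(t,335,190,66,66,4)])
B=row([crop(s,130,150,66,66,4),crop(s,198,175,66,66,4),crop(s,305,230,66,66,4)])
cv2.imwrite("pics/crops.png",np.vstack([A,B]))
# bare-metal orange/brown stats
for n in d:
    hsv=cv2.cvtColor(d[n]["image"],cv2.COLOR_BGR2HSV)
    pts={"top":[(138,220),(124,217),(155,217),(232,192),(368,227),(378,218)],"scene":[(157,170),(150,180),(240,190),(334,270),(340,247)]}[n]
    for u,v in pts: print(n,u,v,hsv[v,u])
E
```

```text
scene 157 170 [ 17 135  87]
scene 150 180 [ 15 161 157]
scene 240 190 [ 45   2 244]
scene 334 270 [ 10 139 224]
scene 340 247 [ 13 156 203]
top 138 220 [ 13 159  80]
top 124 217 [ 17 177  62]
top 155 217 [ 12 164  42]
top 232 192 [21 52 64]
top 368 227 [ 15 201 118]
top 378 218 [ 14 161  87]
```

View pics/crops.png

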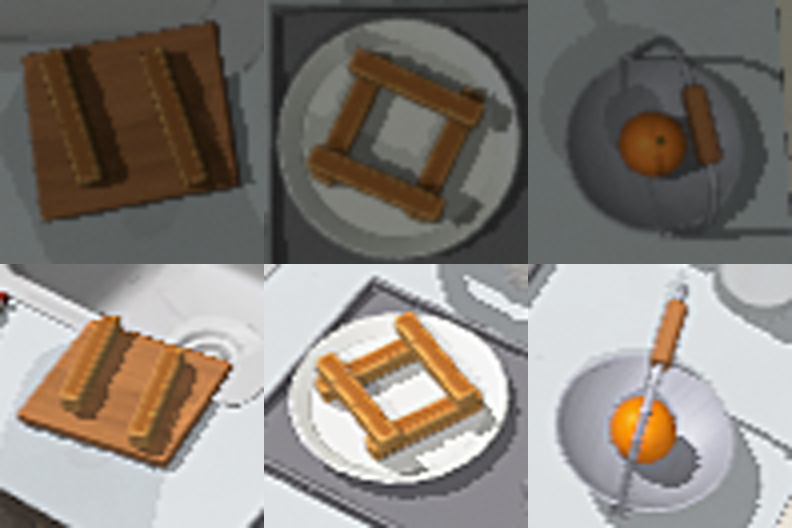

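The crops show both board sticks, the stack of 4 (top layer about 20° off the world axes), and the dish. The grip bar in the top crop runs from (692, 85) to (708, 165), and from (680, 285) to (660, 368) in the scene crop. Now for finer views of the board and dish, plus contour measurements.

```bash
python3 - <<'E'
from h import *
d=pickle.load(open("c0.pkl","rb"));T,S=d["top"],d["scene"];t,s=T["image"],S["image"]
a=crop(t,108,193,60,56,6.5);b=crop(s,132,158,60,56,6.5)
def g(im,sc):
    im=np.clip(im.astype(float)*sc,0,255).astype(np.uint8)
    return im
A=np.hstack([g(a,2.2),g(b,1)])
cv2.imwrite("pics/board.png",A)
def mask(im,lo,hi,box):
    h=cv2.cvtColor(im,cv2.COLOR_BGR2HSV);m=cv2.inRange(h,lo,hi);k=np.zeros_like(m);x,y,w,hh=box;k[y:y+hh,x:x+w]=m[y:y+hh,x:x+w];return k
def big(m,n=1): return sorted(cv2.findContours(m,cv2.RETR_EXTERNAL,cv2.CHAIN_APPROX_NONE)[0],key=cv2.contourArea)[::-1][:n]
# plate: stack + white, top view
h=cv2.cvtColor(t,cv2.COLOR_BGR2HSV); 
m=mask(t,(0,0,75),(180,90,255),(198,176,70,70));print("tray px",h[240,270],"plate",h[212,232],"table",h[255,180])
for im,c,n,box,thr in((t,T,"top",(198,176,70,70),75),(s,S,"scene",(198,180,66,56),185)):
    g1=mask(im,(0,0,thr),(180,255,255),box)|mask(im,(5,80,40),(25,255,255),box)
    k=big(g1)[0]; e=cv2.fitEllipse(cv2.convexHull(k)); print(n,"plate ell",e,"rim z .019:",onz(c,e[0],.019))
    o=big(mask(im,(5,90,30),(28,255,255),box))
    r=cv2.minAreaRect(o[0]);print(n,"stack rect",r,cv2.contourArea(o[0]))
    # dish grip
    box={"top":(372,205,18,30),"scene":(325,232,25,26)}[n]
    m=mask(im,(5,100,30),(20,255,255),box); 
    q=[x for x in big(m,3)];
    for x in q: print(n,"grip cand",cv2.minAreaRect(x))
# clementine
for im,c,n,box in((t,T,"top",(355,215,18,22)),(s,S,"scene",(322,258,24,26))):
    k=big(mask(im,(5,150,80),(22,255,255),box))[0]; print(n,"clem",cv2.minEnclosingCircle(k))
# tray outline in top
k=big(mask(t,(0,0,20),(180,80,72),(190,170,140,85)))[0];r=cv2.minAreaRect(k);print("tray",r,[onz(T,p,.014).round(3) for p in cv2.boxPoints(r)])
E
```

```text
tray px [30  4 60] plate [ 39  14 126] table [ 80  14 109]
top plate ell ((231.0929718017578, 210.3773956298828), (59.98347091674805, 60.77139663696289), 51.86428451538086) rim z .019: [0.50803415 0.08740109 0.019     ]
top stack rect ((230.53448486328125, 209.41380310058594), (35.83920669555664, 34.91072463989258), 21.801406860351562) 1034.5
top grip cand ((377.79412841796875, 220.6764678955078), (19.645383834838867, 5.5783185958862305), 75.96376037597656)
top grip cand ((373.0, 226.0), (2.0, 10.0), 0.0)
scene plate ell ((224.8887481689453, 203.2628631591797), (46.921112060546875, 68.57349395751953), 113.29393768310547) rim z .019: [0.51373714 0.11234458 0.019     ]
scene stack rect ((230.65509033203125, 204.9447021484375), (29.66805076599121, 35.024139404296875), 62.241458892822266) 743.5
scene grip cand ((339.8000183105469, 247.10000610351562), (4.743415832519531, 17.39252471923828), 18.434947967529297)
top clem ((365.19232177734375, 225.8076934814453), 7.519096374511719)
scene clem ((334.5, 271.5), 7.905794143676758)
tray ((259.1021423339844, 211.41317749023438), (72.3644790649414, 121.5632553100586), 88.91908264160156) [array([0.607, 0.185, 0.014]), array([ 0.614, -0.165,  0.014]), array([ 0.407, -0.163,  0.014]), array([0.401, 0.176, 0.014])]
```

View pics/board.png

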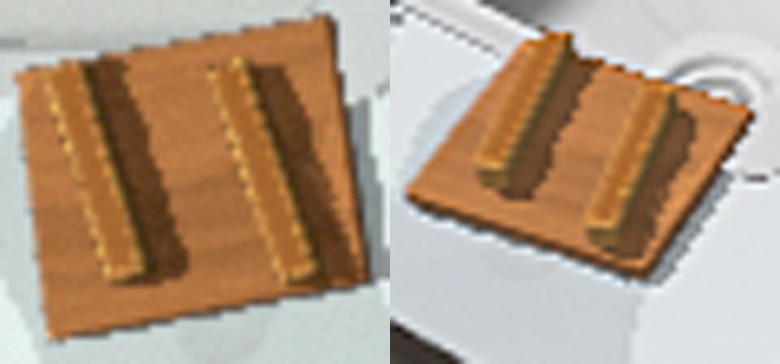

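The board view (left panel is top, right is scene) shows stick tops centred at about (97, 170) and (264, 172), and in the right panel at (522, 105) and (630, 157). I triangulate everything.

```bash
python3 - <<'E'
from h import *
d=pickle.load(open("c0.pkl","rb"));T,S=d["top"],d["scene"]
bt=lambda u,v:((u+.5)/6.5-.5+108,(v+.5)/6.5-.5+193)
bs=lambda u,v:((u-390+.5)/6.5-.5+132,(v+.5)/6.5-.5+158)
m=lambda f,q:[np.array(f(*p)) for p in q]
ct=lambda u,v:((u-264+.5)/4-.5+198,(v+.5)/4-.5+176)
cs=lambda u,v:((u-264+.5)/4-.5+198,(v-264+.5)/4-.5+175)
Q={"st1":(m(bt,[(48,72),(82,60),(148,270),(110,280)]),m(bs,[(533,42),(572,38),(505,170),(478,165)]),.030),
"st2":(m(bt,[(210,72),(245,58),(318,275),(285,285)]),m(bs,[(640,92),(675,90),(615,225),(590,222)]),.030),
"cr_far":(m(ct,[(357,48),(483,97),(475,125),(350,75)]),m(cs,[(395,322),(412,312),(483,385),(462,395)]),.046),
"cr_near":(m(ct,[(313,147),(445,193),(438,220),(308,175)]),m(cs,[(318,365),(338,352),(393,428),(372,440)]),.046)}
for k,(a,b,z) in Q.items():
    p,e=tri(T,np.mean(a,0),S,np.mean(b,0)); w=np.array([onz(T,x,z) for x in a]);r=cv2.minAreaRect(w[:,:2].astype(np.float32)*1000)
    w2=np.array([onz(S,x,z) for x in b]);
    print(k,p.round(4),round(e,4),"top onz",w.mean(0).round(4),"scene",w2.mean(0).round(4),r[1],r[2])
print("grip",tri(T,(377.8,220.7),S,(339.8,247.1)))
for n,c,u in(("t",T,[(377.8,220.7)]),("s",S,[(339.8,247.1)])): print(onz(c,u[0],.152))
print("clem",tri(T,(365.5,225.8),S,(334.5,271.5)),"ctr if dish")
print("plate",tri(T,(231.1,210.4),S,(231.6,207.6)),onz(S,(231.6,207.6),.019))
# grip axis via PCA in top
h=cv2.cvtColor(T["image"],cv2.COLOR_BGR2HSV);mk=cv2.inRange(h,(5,100,30),(20,255,255));k=np.zeros_like(mk);k[208:234,374:386]=mk[208:234,374:386]
v,u=np.nonzero(k);w=np.array([onz(T,p,.155)[:2] for p in zip(u,v)]);_,_,V=np.linalg.svd(w-w.mean(0));print("grip PCA",w.mean(0),np.degrees(np.arctan2(V[0,1],V[0,0])),len(u),np.ptp(w@V[0]),np.ptp(w@V[1]))
# stack orientation and tray from masks
k=np.zeros_like(mk);mk=cv2.inRange(h,(5,60,60),(28,255,255));
# ring in tray: edges
g=cv2.cvtColor(T["image"],cv2.COLOR_BGR2GRAY)[190:232,268:316];c=cv2.HoughCircles(cv2.resize(g,None,fx=4,fy=4,interpolation=cv2.INTER_CUBIC),cv2.HOUGH_GRADIENT,1,200,param1=40,param2=12,minRadius=52,maxRadius=70)
c=c[0,0];uv=((c[0]+.5)/4-.5+268,(c[1]+.5)/4-.5+190);print("ring",uv,c[2]/4,onz(T,uv,.006))
E
```

```text
st1 [0.4837 0.3894 0.0258] 0.0012 top onz [0.4831 0.3886 0.03  ] scene [0.4823 0.386  0.03  ] (96.41667175292969, 16.368120193481445) 20.112537384033203
st2 [0.4826 0.3165 0.0289] 0.0017 top onz [0.4823 0.317  0.03  ] scene [0.4833 0.3154 0.03  ] (99.98460388183594, 15.971540451049805) 20.94818878173828
cr_far [0.5427 0.0716 0.0462] 0.0046 top onz [0.5413 0.0735 0.046 ] scene [0.5447 0.0708 0.046 ] (96.4513168334961, 20.233840942382812) 68.53140258789062
cr_near [0.4736 0.0998 0.0472] 0.0012 top onz [0.4734 0.1004 0.046 ] scene [0.4751 0.1007 0.046 ] (98.07498931884766, 19.281320571899414) 70.96890258789062
grip (array([ 0.46413444, -0.28657866,  0.15472405]), np.float64(0.0020546047499496144))
[ 0.46380273 -0.28651844  0.152     ]
[ 0.46680664 -0.28689216  0.152     ]
clem (array([ 0.46460512, -0.28855013,  0.03389656]), np.float64(0.005243090562488565)) ctr if dish
plate (array([0.50926612, 0.08587459, 0.01897287]), np.float64(0.00396820242325694)) [0.51058236 0.08438853 0.019     ]
grip PCA [ 0.46250808 -0.28546428] -170.99724065515824 114 0.0483066577543832 0.0201111784170262Traceback (most recent call last):
  File "<stdin>", line 27, in <module>
TypeError: 'NoneType' object is not subscriptable
```

Everything agrees with the given sizes: stick tops at about 30 mm, stack tops at 46 mm, grip at 154 mm, and a plate yaw of about -21°. Moving above the inner stick.

send_rows(increments=[{"dx": 0.74, "dy": -0.55, "dz": -0.26, "roll": 0.28, "claw": 0.3}, {"dx": 2.2, "dy": -1.66, "dz": -0.8, "roll": 0.85, "claw": 0.3}, {"dx": 3.94, "dy": -2.94, "dz": -1.4, "roll": 1.5, "claw": 0.3}, {"dx": 5.66, "dy": -4.23, "dz": -2.0, "roll": 2.16, "claw": 0.3}, {"dx": 7.38, "dy": -5.52, "dz": -2.64, "roll": 2.82, "claw": 0.3}], grip_force=30)

```text
clock: 0.72
tcp_pos: [0.3608, 0.4084, 0.1646]
orientation: [-0.0, -0.044, 0.999, -0.0]
wrist_force: [-0.3, 0.5, -0.7]
finger_gap: 0.0556
grip_force: 0.0
```

send_rows(increments=[{"dx": 1.48, "dy": -1.1, "dz": -0.53, "roll": 0.56, "claw": 0.3}, {"dx": 2.95, "dy": -2.2, "dz": -1.06, "roll": 1.13, "claw": 0.3}, {"dx": 4.18, "dy": -3.13, "dz": -1.5, "roll": 1.6, "claw": 0.3}, {"dx": 4.77, "dy": -3.57, "dz": -1.7, "roll": 1.82, "claw": 0.3}, {"dx": 4.92, "dy": -3.68, "dz": -1.76, "roll": 1.88, "claw": 0.3}])

```text
clock: 1.35
tcp_pos: [0.4832, 0.3166, 0.1204]
orientation: [-0.001, -0.171, 0.985, -0.0]
wrist_force: [0.8, 1.0, -0.6]
finger_gap: 0.0557
grip_force: 0.0
```

send_rows(increments=[{"dz": -1.2, "claw": 0.3}, {"dz": -2.6, "claw": 0.3}, {"dz": -3.6, "claw": 0.3}, {"dz": -4.1, "claw": 0.3}, {"dz": -4.2, "claw": 0.3}])

```text
schema error: expected keys dx, dy, dz, roll, claw
```

send_rows(increments=[{"claw": 0.0}, {"claw": -0.3}, {"claw": -0.6}, {"claw": -0.8}, {"claw": -0.8}], grip_force=30)

```text
schema error: expected keys dx, dy, dz, roll, claw
```

All keys are needed in every row.

send_rows(increments=[{"dx": 0, "dy": 0, "dz": -1.2, "roll": 0, "claw": 0.3}, {"dx": 0, "dy": 0, "dz": -2.6, "roll": 0, "claw": 0.3}, {"dx": 0, "dy": 0, "dz": -3.6, "roll": 0, "claw": 0.3}, {"dx": 0, "dy": 0, "dz": -4.1, "roll": 0, "claw": 0.3}, {"dx": 0, "dy": 0, "dz": -4.2, "roll": 0, "claw": 0.3}])

```text
clock: 1.98
tcp_pos: [0.4821, 0.3179, 0.0159]
orientation: [-0.001, -0.173, 0.985, -0.0]
wrist_force: [-0.0, -0.2, -0.3]
finger_gap: 0.0556
grip_force: 0.0
```

send_rows(increments=[{"dx": 0, "dy": 0, "dz": 0, "roll": 0, "claw": 0.0}, {"dx": 0, "dy": 0, "dz": 0, "roll": 0, "claw": -0.3}, {"dx": 0, "dy": 0, "dz": 0, "roll": 0, "claw": -0.6}, {"dx": 0, "dy": 0, "dz": 0, "roll": 0, "claw": -0.8}, {"dx": 0, "dy": 0, "dz": 0, "roll": 0, "claw": -0.8}], grip_force=30)

```text
clock: 2.6
tcp_pos: [0.4836, 0.318, 0.0174]
orientation: [0.001, -0.172, 0.985, 0.0]
wrist_force: [-1.0, 0.8, 6.7]
finger_gap: 0.017
grip_force: 29.7
```

send_rows(increments=[{"dx": 0, "dy": 0, "dz": 0.6, "roll": 0, "claw": -0.8}, {"dx": 0, "dy": 0, "dz": 1.8, "roll": 0, "claw": -0.8}, {"dx": 0, "dy": 0, "dz": 3.0, "roll": 0, "claw": -0.8}, {"dx": 0, "dy": 0, "dz": 3.8, "roll": 0, "claw": -0.8}, {"dx": 0, "dy": 0, "dz": 4.0, "roll": 0, "claw": -0.8}])

```text
clock: 3.22
tcp_pos: [0.4838, 0.3181, 0.1185]
orientation: [0.002, -0.172, 0.985, 0.0]
wrist_force: [-0.4, 0.3, -1.6]
finger_gap: 0.0172
grip_force: 29.1
```

send_rows(increments=[{"dx": 0.02, "dy": -0.4, "dz": 0, "roll": -0.2, "claw": -0.8}, {"dx": 0.07, "dy": -1.5, "dz": 0, "roll": -0.7, "claw": -0.8}, {"dx": 0.14, "dy": -2.9, "dz": 0, "roll": -1.4, "claw": -0.8}, {"dx": 0.2, "dy": -4.4, "dz": 0, "roll": -2.1, "claw": -0.8}, {"dx": 0.27, "dy": -5.8, "dz": 0, "roll": -2.8, "claw": -0.8}])

```text
clock: 3.85
tcp_pos: [0.4883, 0.1708, 0.115]
orientation: [-0.001, 0.025, 1.0, -0.0]
wrist_force: [-0.3, 1.4, 0.4]
finger_gap: 0.017
grip_force: 29.1
```

send_rows(increments=[{"dx": 0.07, "dy": -1.4, "dz": 0, "roll": -0.7, "claw": -0.8}, {"dx": 0.13, "dy": -2.8, "dz": 0, "roll": -1.3, "claw": -0.8}, {"dx": 0.19, "dy": -3.9, "dz": 0, "roll": -1.9, "claw": -0.8}, {"dx": 0.22, "dy": -4.6, "dz": 0, "roll": -2.2, "claw": -0.8}, {"dx": 0.23, "dy": -4.8, "dz": 0, "roll": -2.3, "claw": -0.8}])

```text
clock: 4.47
tcp_pos: [0.4948, 0.0517, 0.1157]
orientation: [-0.001, 0.183, 0.983, 0.0]
wrist_force: [-0.4, 0.8, 0.4]
finger_gap: 0.0173
grip_force: 29.1
```

```bash
python3 - <<'E'
from h import *
T,S=read_camera("top"),read_camera("scene");pickle.dump({"top":T,"scene":S},open("c1.pkl","wb"))
st=get_state();print(st["tcp_pos"],st["orientation"],st["finger_gap"])
cv2.imwrite("pics/c1.png",np.hstack([crop(T["image"],200,178,66,66,6),crop(S["image"],195,160,66,66,6)]))
E
```

```text
[0.4950489  0.05255906 0.11597715] [-3.65633798e-04  1.81963600e-01  9.83305192e-01  1.20364447e-04] 0.017283572440330037
```

View pics/c1.png

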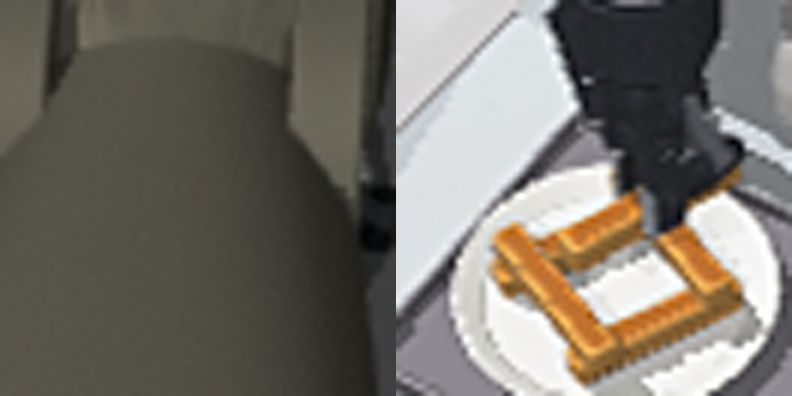

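The scene crop shows the stick held level, running from (565, 245) to (740, 170), above the base layer and parallel to it. Lowering gently.

send_rows(increments=[{"dx": 0, "dy": 0, "dz": -0.7, "roll": 0, "claw": -0.8}, {"dx": 0, "dy": 0, "dz": -1.5, "roll": 0, "claw": -0.8}, {"dx": 0, "dy": 0, "dz": -2.1, "roll": 0, "claw": -0.8}, {"dx": 0, "dy": 0, "dz": -2.4, "roll": 0, "claw": -0.8}, {"dx": 0, "dy": 0, "dz": -2.5, "roll": 0, "claw": -0.8}])

```text
clock: 5.2
tcp_pos: [0.4951, 0.053, 0.0535]
orientation: [-0.0, 0.181, 0.983, 0.0]
wrist_force: [0.1, 0.4, 0.2]
finger_gap: 0.0173
grip_force: 29.1
```

send_rows(increments=[{"dx": 0, "dy": 0, "dz": -0.03, "roll": 0, "claw": -0.8}, {"dx": 0, "dy": 0, "dz": -0.06, "roll": 0, "claw": -0.8}, {"dx": 0, "dy": 0, "dz": -0.09, "roll": 0, "claw": -0.8}, {"dx": 0, "dy": 0, "dz": -0.1, "roll": 0, "claw": -0.8}, {"dx": 0, "dy": 0, "dz": -0.1, "roll": 0, "claw": -0.8}])

```text
clock: 5.82
tcp_pos: [0.4954, 0.0526, 0.0514]
orientation: [0.0, 0.182, 0.983, 0.0]
wrist_force: [0.2, -0.1, -0.5]
finger_gap: 0.017
grip_force: 29.1
```

send_rows(increments=[{"dx": 0, "dy": 0, "dz": -0.02, "roll": 0, "claw": -0.8}, {"dx": 0, "dy": 0, "dz": -0.05, "roll": 0, "claw": -0.8}, {"dx": 0, "dy": 0, "dz": -0.08, "roll": 0, "claw": -0.8}, {"dx": 0, "dy": 0, "dz": -0.08, "roll": 0, "claw": -0.8}, {"dx": 0, "dy": 0, "dz": -0.08, "roll": 0, "claw": -0.8}])

```text
clock: 6.45
tcp_pos: [0.4955, 0.0526, 0.0513]
orientation: [0.001, 0.182, 0.983, -0.0]
wrist_force: [-6.1, 0.4, 17.5]
finger_gap: 0.0174
grip_force: 31.1
```

send_rows(increments=[{"dx": 0, "dy": 0, "dz": 0.04, "roll": 0, "claw": -0.8}, {"dx": 0, "dy": 0, "dz": 0.04, "roll": 0, "claw": -0.5}, {"dx": 0, "dy": 0, "dz": 0.04, "roll": 0, "claw": -0.3}, {"dx": 0, "dy": 0, "dz": 0.04, "roll": 0, "claw": -0.1}, {"dx": 0, "dy": 0, "dz": 0.04, "roll": 0, "claw": 0.0}])

```text
clock: 7.08
tcp_pos: [0.4952, 0.0527, 0.0501]
orientation: [-0.0, 0.182, 0.983, 0.0]
wrist_force: [0.9, 0.1, 0.1]
finger_gap: 0.0426
grip_force: 0.0
```

send_rows(increments=[{"dx": 0, "dy": 0, "dz": 0.4, "roll": 0, "claw": 0.0}, {"dx": 0, "dy": 0, "dz": 1.2, "roll": 0, "claw": 0.0}, {"dx": 0, "dy": 0, "dz": 2.2, "roll": 0, "claw": 0.1}, {"dx": 0, "dy": 0, "dz": 3.0, "roll": 0, "claw": 0.2}, {"dx": 0, "dy": 0, "dz": 3.2, "roll": 0, "claw": 0.3}])

```text
clock: 7.7
tcp_pos: [0.4965, 0.0526, 0.1322]
orientation: [0.002, 0.182, 0.983, 0.0]
wrist_force: [-0.3, -0.1, 0.0]
finger_gap: 0.0555
grip_force: 0.0
```

send_rows(increments=[{"dx": -0.02, "dy": 0.54, "dz": 0, "roll": 0.2, "claw": 0.3}, {"dx": -0.06, "dy": 1.89, "dz": 0, "roll": 0.7, "claw": 0.3}, {"dx": -0.12, "dy": 3.5, "dz": 0, "roll": 1.3, "claw": 0.3}, {"dx": -0.18, "dy": 5.25, "dz": 0, "roll": 1.9, "claw": 0.3}, {"dx": -0.24, "dy": 7.0, "dz": 0, "roll": 2.55, "claw": 0.3}])

```text
clock: 8.32
tcp_pos: [0.4882, 0.2295, 0.1291]
orientation: [-0.001, 0.003, 1.0, -0.0]
wrist_force: [0.3, 0.3, -0.7]
finger_gap: 0.0554
grip_force: 0.0
```

send_rows(increments=[{"dx": -0.06, "dy": 1.8, "dz": -0.1, "roll": 0.66, "claw": 0.3}, {"dx": -0.12, "dy": 3.56, "dz": -0.25, "roll": 1.3, "claw": 0.3}, {"dx": -0.17, "dy": 5.1, "dz": -0.4, "roll": 1.86, "claw": 0.3}, {"dx": -0.21, "dy": 6.1, "dz": -0.52, "roll": 2.2, "claw": 0.3}, {"dx": -0.22, "dy": 6.47, "dz": -0.56, "roll": 2.35, "claw": 0.3}])

```text
clock: 8.95
tcp_pos: [0.4828, 0.3905, 0.1152]
orientation: [-0.001, -0.16, 0.987, -0.0]
wrist_force: [-0.2, -0.2, 0.0]
finger_gap: 0.0556
grip_force: 0.0
```

```bash
python3 - <<'E'
from h import *
T,S=read_camera("top"),read_camera("scene");pickle.dump({"top":T,"scene":S},open("c2.pkl","wb"))
st=get_state();print(st["tcp_pos"],st["orientation"],st["finger_gap"])
cv2.imwrite("pics/c2.png",np.hstack([crop(T["image"],200,178,66,66,6),crop(S["image"],195,165,66,66,6)]))
E
```

```text
[0.48337976 0.38965843 0.11567792] [-4.89415757e-04 -1.59022219e-01  9.87274850e-01 -2.56781120e-04] 0.05563971485177485
```

View pics/c2.png

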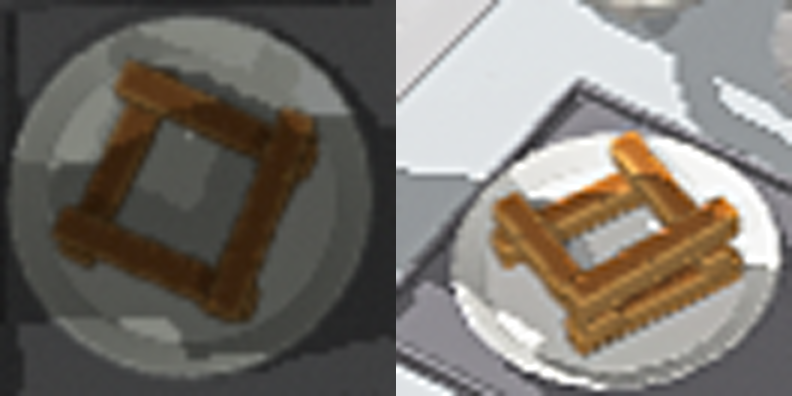

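The stick lies crosswise on the -y side, top view (298, 125)–(230, 305), parallel to the bottom layer, and the stack is undisturbed. Picking the second stick.

send_rows(increments=[{"dx": 0, "dy": 0, "dz": -1.0, "roll": 0, "claw": 0.3}, {"dx": 0, "dy": 0, "dz": -2.3, "roll": 0, "claw": 0.3}, {"dx": 0, "dy": 0, "dz": -3.3, "roll": 0, "claw": 0.3}, {"dx": 0, "dy": 0, "dz": -3.85, "roll": 0, "claw": 0.3}, {"dx": 0, "dy": 0, "dz": -3.96, "roll": 0, "claw": 0.3}])

```text
clock: 9.68
tcp_pos: [0.4837, 0.3883, 0.0168]
orientation: [-0.001, -0.158, 0.987, -0.0]
wrist_force: [0.3, -0.0, 0.5]
finger_gap: 0.0556
grip_force: 0.0
```

send_rows(increments=[{"dx": 0, "dy": 0, "dz": 0, "roll": 0, "claw": 0.0}, {"dx": 0, "dy": 0, "dz": 0, "roll": 0, "claw": -0.3}, {"dx": 0, "dy": 0, "dz": 0, "roll": 0, "claw": -0.6}, {"dx": 0, "dy": 0, "dz": 0, "roll": 0, "claw": -0.8}, {"dx": 0, "dy": 0, "dz": 0, "roll": 0, "claw": -0.8}], grip_force=30)

```text
clock: 10.3
tcp_pos: [0.4845, 0.3899, 0.0185]
orientation: [0.001, -0.159, 0.987, 0.0]
wrist_force: [0.0, -0.2, 7.1]
finger_gap: 0.0175
grip_force: 29.5
```

send_rows(increments=[{"dx": 0, "dy": 0, "dz": 0.6, "roll": 0, "claw": -0.8}, {"dx": 0, "dy": 0, "dz": 1.8, "roll": 0, "claw": -0.8}, {"dx": 0, "dy": 0, "dz": 3.0, "roll": 0, "claw": -0.8}, {"dx": 0, "dy": 0, "dz": 3.8, "roll": 0, "claw": -0.8}, {"dx": 0, "dy": 0, "dz": 4.0, "roll": 0, "claw": -0.8}])

```text
clock: 10.92
tcp_pos: [0.4847, 0.39, 0.1195]
orientation: [0.001, -0.159, 0.987, 0.001]
wrist_force: [0.2, 0.4, -0.3]
finger_gap: 0.0174
grip_force: 28.9
```

send_rows(increments=[{"dx": 0.06, "dy": -0.43, "dz": 0, "roll": -0.2, "claw": -0.8}, {"dx": 0.21, "dy": -1.5, "dz": 0, "roll": -0.7, "claw": -0.8}, {"dx": 0.4, "dy": -2.9, "dz": 0, "roll": -1.3, "claw": -0.8}, {"dx": 0.6, "dy": -4.4, "dz": 0, "roll": -2.0, "claw": -0.8}, {"dx": 0.82, "dy": -5.9, "dz": 0, "roll": -2.7, "claw": -0.8}])

```text
clock: 11.55
tcp_pos: [0.5032, 0.2399, 0.1159]
orientation: [-0.001, 0.031, 1.0, -0.001]
wrist_force: [-0.1, -0.2, -0.3]
finger_gap: 0.0173
grip_force: 28.9
```

send_rows(increments=[{"dx": 0.2, "dy": -1.4, "dz": 0, "roll": -0.65, "claw": -0.8}, {"dx": 0.4, "dy": -2.8, "dz": 0, "roll": -1.25, "claw": -0.8}, {"dx": 0.55, "dy": -3.95, "dz": 0, "roll": -1.75, "claw": -0.8}, {"dx": 0.65, "dy": -4.7, "dz": 0, "roll": -2.1, "claw": -0.8}, {"dx": 0.68, "dy": -4.88, "dz": 0, "roll": -2.18, "claw": -0.8}])

```text
clock: 12.18
tcp_pos: [0.5209, 0.1188, 0.1167]
orientation: [-0.001, 0.182, 0.983, -0.0]
wrist_force: [-0.3, 0.8, -0.8]
finger_gap: 0.0171
grip_force: 28.9
```

send_rows(increments=[{"dx": 0, "dy": 0, "dz": -0.7, "roll": 0, "claw": -0.8}, {"dx": 0, "dy": 0, "dz": -1.5, "roll": 0, "claw": -0.8}, {"dx": 0, "dy": 0, "dz": -2.1, "roll": 0, "claw": -0.8}, {"dx": 0, "dy": 0, "dz": -2.42, "roll": 0, "claw": -0.8}, {"dx": 0, "dy": 0, "dz": -2.54, "roll": 0, "claw": -0.8}])

```text
clock: 12.8
tcp_pos: [0.5211, 0.1202, 0.0534]
orientation: [-0.0, 0.18, 0.984, -0.0]
wrist_force: [0.0, -0.1, 0.3]
finger_gap: 0.0173
grip_force: 28.9
```

send_rows(increments=[{"dx": 0, "dy": 0, "dz": -0.02, "roll": 0, "claw": -0.8}, {"dx": 0, "dy": 0, "dz": -0.04, "roll": 0, "claw": -0.8}, {"dx": 0, "dy": 0, "dz": -0.06, "roll": 0, "claw": -0.8}, {"dx": 0, "dy": 0, "dz": -0.08, "roll": 0, "claw": -0.8}, {"dx": 0, "dy": 0, "dz": -0.08, "roll": 0, "claw": -0.8}])

```text
clock: 13.42
tcp_pos: [0.5216, 0.1199, 0.0524]
orientation: [0.0, 0.18, 0.984, 0.0]
wrist_force: [-1.4, 0.1, 5.9]
finger_gap: 0.017
grip_force: 29.5
```

send_rows(increments=[{"dx": 0, "dy": 0, "dz": 0, "roll": 0, "claw": -0.6}, {"dx": 0, "dy": 0, "dz": 0, "roll": 0, "claw": -0.5}, {"dx": 0, "dy": 0, "dz": 0, "roll": 0, "claw": -0.3}, {"dx": 0, "dy": 0, "dz": 0, "roll": 0, "claw": -0.1}, {"dx": 0, "dy": 0, "dz": 0, "roll": 0, "claw": 0.0}])

```text
clock: 14.05
tcp_pos: [0.5212, 0.1199, 0.0516]
orientation: [-0.0, 0.18, 0.984, 0.0]
wrist_force: [0.2, -0.6, 1.5]
finger_gap: 0.0429
grip_force: 0.0
```

send_rows(increments=[{"dx": 0, "dy": 0, "dz": 0.4, "roll": 0, "claw": 0.0}, {"dx": 0, "dy": 0, "dz": 1.5, "roll": 0, "claw": 0.0}, {"dx": 0, "dy": 0, "dz": 3.0, "roll": 0, "claw": 0.1}, {"dx": 0, "dy": 0, "dz": 4.6, "roll": 0, "claw": 0.2}, {"dx": 0, "dy": 0, "dz": 6.0, "roll": 0, "claw": 0.3}])

```text
clock: 14.68
tcp_pos: [0.5215, 0.1199, 0.2042]
orientation: [0.001, 0.18, 0.984, 0.0]
wrist_force: [-1.1, -0.5, -0.6]
finger_gap: 0.0555
grip_force: 0.0
```

```bash
python3 - <<'E'
from h import *
d=pickle.load(open("c0.pkl","rb"));T,S=d["top"],d["scene"]
S1=read_camera("scene")
a=crop(T["image"],345,192,46,50,8);b=crop(S["image"],318,225,46,50,8);e=crop(T["image"],262,185,66,66,3);f=crop(S1["image"],195,165,66,66,3)
a=np.clip(a*1.8,0,255).astype(np.uint8);e=np.clip(e*2.0,0,255).astype(np.uint8)
cv2.imwrite("pics/dish.png",np.vstack([np.hstack([a,b]),np.hstack([e,f,np.zeros((198,340,3),np.uint8)])]))
def mk(c,box,lo):
    h=cv2.cvtColor(c["image"],cv2.COLOR_BGR2HSV);m=cv2.inRange(h,lo,(20,255,255));k=np.zeros_like(m);x,y,w,hh=box;k[y:y+hh,x:x+w]=m[y:y+hh,x:x+w]
    n,l,s,c2=cv2.connectedComponentsWithStats(k);i=1+np.argmax(s[1:,4]);v,u=np.nonzero(l==i);return np.c_[u,v]
for c,box,lo in((T,(373,208,14,26),(5,110,40)),(S,(330,232,16,26),(5,110,80))):
    p=mk(c,box,lo);w=np.array([onz(c,q,.155)[:2] for q in p]);mu=w.mean(0);_,_,V=np.linalg.svd(w-mu);print(p.min(0),p.max(0),p.mean(0),mu,np.degrees(np.arctan2(V[0,1],V[0,0]))%180,np.ptp(w@V[0]),len(p))
# tray edges, ring predictions
for o in(.0,-.09): pass
E
```

```text
[374 212] [382 230] [377.90825688 221.02752294] [ 0.46267947 -0.2858552 ] 10.479408252209765 0.04681073833384858 109
[336 239] [344 256] [339.88311688 246.97402597] [ 0.46534518 -0.2873386 ] 11.659517281304119 0.05403663857700508 77
```

View pics/dish.png

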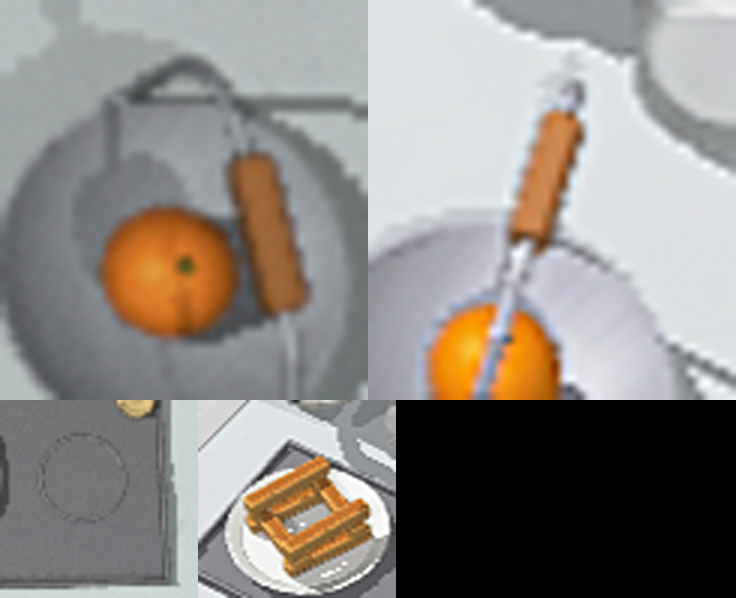

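The stack now has both third-layer sticks lying flat. The bar is centred at (0.464, -0.2865) with yaw about 11.2°, and the ring in the lower-left crop is centred at (84, 477), which is about (0.5085, -0.081). Moving above the dish.

send_rows(increments=[{"dx": -0.1, "dy": -0.65, "dz": 0, "roll": 0.15, "claw": 0.3}, {"dx": -0.3, "dy": -2.3, "dz": 0, "roll": 0.55, "claw": 0.3}, {"dx": -0.6, "dy": -4.2, "dz": 0, "roll": 1.05, "claw": 0.3}, {"dx": -0.9, "dy": -6.3, "dz": 0, "roll": 1.55, "claw": 0.3}, {"dx": -1.2, "dy": -8.4, "dz": 0, "roll": 2.1, "claw": 0.3}])

```text
clock: 15.35
tcp_pos: [0.4911, -0.0915, 0.2025]
orientation: [0.001, 0.033, 0.999, -0.0]
wrist_force: [0.8, -0.3, -0.2]
finger_gap: 0.0554
grip_force: 0.0
```

send_rows(increments=[{"dx": -0.3, "dy": -2.2, "dz": 0, "roll": 0.55, "claw": 0.3}, {"dx": -0.6, "dy": -4.3, "dz": 0, "roll": 1.05, "claw": 0.3}, {"dx": -0.85, "dy": -6.2, "dz": 0, "roll": 1.5, "claw": 0.3}, {"dx": -1.0, "dy": -7.4, "dz": 0, "roll": 1.8, "claw": 0.3}, {"dx": -1.08, "dy": -7.84, "dz": 0, "roll": 1.93, "claw": 0.3}])

```text
clock: 15.98
tcp_pos: [0.464, -0.2878, 0.2021]
orientation: [0.0, -0.099, 0.995, -0.0]
wrist_force: [1.0, 0.9, 0.3]
finger_gap: 0.0554
grip_force: 0.0
```

```bash
python3 - <<'E'
from h import *
T,S=read_camera("top"),read_camera("scene")
st=get_state();print(st["tcp_pos"],st["orientation"],st["joint_pos"])
# third-layer check in the free top view
i=T["image"];cv2.imwrite("pics/hover.png",np.hstack([np.clip(crop(i,200,178,66,66,6)*1.6,0,255).astype(np.uint8),crop(S["image"],300,195,66,66,6)]))
E
```

```text
[ 0.46412258 -0.28666589  0.20195096] [ 5.69469015e-05 -9.89812854e-02  9.95089289e-01  9.03556153e-05] [-7.00593958e-01  2.66328543e-01 -9.00690284e-02  1.21444898e+00
  2.07618329e-04 -8.98881218e-01]
```

View pics/hover.png

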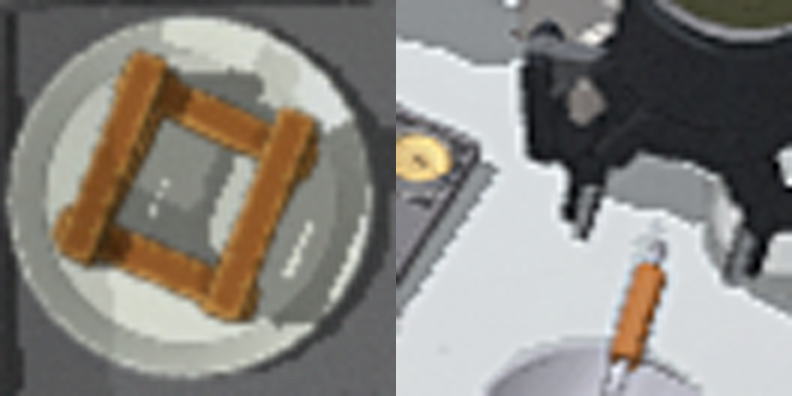

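The sticks sit about 73 mm apart, parallel and flat. The fingers at (580, 235) and (740, 275) straddle the bar at (638, 315). Descending and gripping softly first.

send_rows(increments=[{"dx": 0, "dy": 0, "dz": -0.5, "roll": 0, "claw": 0.3}, {"dx": 0, "dy": 0, "dz": -1.2, "roll": 0, "claw": 0.3}, {"dx": 0, "dy": 0, "dz": -2.0, "roll": 0, "claw": 0.2}, {"dx": 0, "dy": 0, "dz": -2.5, "roll": 0, "claw": 0.0}, {"dx": 0, "dy": 0, "dz": -2.72, "roll": 0, "claw": -0.2}], grip_force=20)

```text
clock: 16.7
tcp_pos: [0.4641, -0.2849, 0.1328]
orientation: [-0.001, -0.1, 0.995, 0.001]
wrist_force: [0.8, 0.3, -0.2]
finger_gap: 0.0345
grip_force: 0.0
```

send_rows(increments=[{"dx": 0, "dy": 0, "dz": 0, "roll": 0, "claw": -0.4}, {"dx": 0, "dy": 0, "dz": 0, "roll": 0, "claw": -0.5}, {"dx": 0, "dy": 0, "dz": 0, "roll": 0, "claw": -0.6}, {"dx": 0, "dy": 0, "dz": 0, "roll": 0, "claw": -0.65}, {"dx": 0, "dy": 0, "dz": 0, "roll": 0, "claw": -0.7}], grip_force=20)

```text
clock: 17.32
tcp_pos: [0.4647, -0.2865, 0.1342]
orientation: [0.0, -0.1, 0.995, -0.0]
wrist_force: [0.0, -0.5, 1.6]
finger_gap: 0.0134
grip_force: 20.6
```

send_rows(increments=[{"dx": 0, "dy": 0, "dz": 0, "roll": 0, "claw": -0.75}, {"dx": 0, "dy": 0, "dz": 0, "roll": 0, "claw": -0.8}, {"dx": 0, "dy": 0, "dz": 0, "roll": 0, "claw": -0.85}, {"dx": 0, "dy": 0, "dz": 0, "roll": 0, "claw": -0.9}, {"dx": 0, "dy": 0, "dz": 0, "roll": 0, "claw": -0.9}], grip_force=20)

```text
clock: 17.95
tcp_pos: [0.4647, -0.2864, 0.1343]
orientation: [0.0, -0.1, 0.995, -0.0]
wrist_force: [1.3, -1.2, 5.9]
finger_gap: 0.0135
grip_force: 21.1
```

send_rows(increments=[{"dx": 0, "dy": 0, "dz": 0, "roll": 0, "claw": -0.9}, {"dx": 0, "dy": 0, "dz": 0, "roll": 0, "claw": -0.9}, {"dx": 0, "dy": 0, "dz": 0, "roll": 0, "claw": -0.9}, {"dx": 0, "dy": 0, "dz": 0.03, "roll": 0, "claw": -0.9}, {"dx": 0, "dy": 0, "dz": 0.08, "roll": 0, "claw": -0.9}], grip_force=80)

```text
clock: 18.58
tcp_pos: [0.4631, -0.285, 0.1346]
orientation: [-0.001, -0.1, 0.995, 0.001]
wrist_force: [-0.4, 0.5, -4.3]
finger_gap: 0.0126
grip_force: 77.9
```

send_rows(increments=[{"dx": 0, "dy": 0, "dz": 0.08, "roll": 0, "claw": -0.9}, {"dx": 0, "dy": 0, "dz": 0.2, "roll": 0, "claw": -0.9}, {"dx": 0, "dy": 0, "dz": 0.36, "roll": 0, "claw": -0.9}, {"dx": 0, "dy": 0, "dz": 0.54, "roll": 0, "claw": -0.9}, {"dx": 0, "dy": 0, "dz": 0.74, "roll": 0, "claw": -0.9}])

```text
clock: 19.2
tcp_pos: [0.4644, -0.2861, 0.1547]
orientation: [0.0, -0.1, 0.995, 0.0]
wrist_force: [-0.3, 0.6, -4.1]
finger_gap: 0.0127
grip_force: 77.9
```

```bash
cat > chk.py <<'E'
from h import *
S=read_camera("scene");st=get_state();print(st["tcp_pos"],st["orientation"],st["wrist_force"],st["ft_torque"],st["finger_gap"])
h=cv2.cvtColor(S["image"],cv2.COLOR_BGR2HSV);m=cv2.inRange(h,(5,170,150),(22,255,255));p=P(S,st["tcp_pos"]+[0,0,-.1]).astype(int)
k=np.zeros_like(m);k[p[1]-40:p[1]+40,p[0]-30:p[0]+30]=m[p[1]-40:p[1]+40,p[0]-30:p[0]+30]
c=max(cv2.findContours(k,0,1)[0],key=cv2.contourArea);(u,v),r=cv2.minEnclosingCircle(c);print("clem px",u,v,r,"area",cv2.contourArea(c))
# clementine height = bar centre(tcp+.019) -.152+.011+.023
z=st["tcp_pos"][2]+.019-.118;w=onz(S,(u,v),z);print("clem rel to tcp mm",((w-st["tcp_pos"])*1000)[:2].round(1),"dish z",z-.034)
E
python3 chk.py
```

```text
[ 0.4646557  -0.28634878  0.1554809 ] [ 4.27065948e-04 -9.97533912e-02  9.95012022e-01 -3.94375105e-04] [-0.16611708  0.3789254  -1.80093622] [-0.02242696 -0.02799235  0.04362527] 0.012493702821060416
clem px 336.0 267.5 7.762187480926514 area 74.0
clem rel to tcp mm [ 1.7 -5.2] dish z 0.022480903696501464
```

Lifted (about 0.42 kg on the wrist), with the clementine centred. Lifting on, then a smooth combined translate-and-turn.

send_rows(increments=[{"dx": 0, "dy": 0, "dz": 0.1, "roll": 0, "claw": -0.9}, {"dx": 0, "dy": 0, "dz": 0.24, "roll": 0, "claw": -0.9}, {"dx": 0, "dy": 0, "dz": 0.44, "roll": 0, "claw": -0.9}, {"dx": 0, "dy": 0, "dz": 0.68, "roll": 0, "claw": -0.9}, {"dx": 0, "dy": 0, "dz": 0.94, "roll": 0, "claw": -0.9}])

```text
clock: 19.88
tcp_pos: [0.4644, -0.2861, 0.1784]
orientation: [0.0, -0.1, 0.995, -0.0]
wrist_force: [-0.3, -0.1, -3.4]
finger_gap: 0.0126
grip_force: 77.9
```

send_rows(increments=[{"dx": 0, "dy": 0, "dz": 0.26, "roll": 0, "claw": -0.9}, {"dx": 0, "dy": 0.007, "dz": 0.54, "roll": 0.01, "claw": -0.9}, {"dx": 0.005, "dy": 0.023, "dz": 0.8, "roll": 0.03, "claw": -0.9}, {"dx": 0.012, "dy": 0.053, "dz": 1.04, "roll": 0.065, "claw": -0.9}, {"dx": 0.022, "dy": 0.103, "dz": 1.26, "roll": 0.125, "claw": -0.9}])

```text
clock: 20.5
tcp_pos: [0.4649, -0.2835, 0.2097]
orientation: [0.0, -0.109, 0.994, 0.0]
wrist_force: [-0.3, 0.9, -4.0]
finger_gap: 0.0124
grip_force: 77.9
```

send_rows(increments=[{"dx": 0.016, "dy": 0.072, "dz": 0.18, "roll": 0.09, "claw": -0.9}, {"dx": 0.037, "dy": 0.17, "dz": 0.32, "roll": 0.21, "claw": -0.9}, {"dx": 0.064, "dy": 0.298, "dz": 0.42, "roll": 0.36, "claw": -0.9}, {"dx": 0.098, "dy": 0.455, "dz": 0.48, "roll": 0.55, "claw": -0.9}, {"dx": 0.14, "dy": 0.645, "dz": 0.5, "roll": 0.78, "claw": -0.9}])

```text
clock: 21.12
tcp_pos: [0.4684, -0.2671, 0.2218]
orientation: [-0.0, -0.163, 0.987, 0.0]
wrist_force: [-0.2, -0.2, -4.3]
finger_gap: 0.0124
grip_force: 78.0
```

```bash
python3 chk.py
```

```text
[ 0.46849268 -0.26638455  0.22185074] [ 7.75209771e-05 -1.64148963e-01  9.86435485e-01  3.81016561e-04] [ 0.06256919  0.48535243 -4.55000754] [ 0.0564589  -0.00387943  0.00758735] 0.012496953582182732
clem px 331.5 249.0 8.139510154724121 area 87.5
clem rel to tcp mm [ 1.2 -0.1] dish z 0.08885073942095281
```

Clementine still centred. Continuing the sweep.

send_rows(increments=[{"dx": 0.048, "dy": 0.222, "dz": 0, "roll": 0.27, "claw": -0.9}, {"dx": 0.103, "dy": 0.476, "dz": 0, "roll": 0.578, "claw": -0.9}, {"dx": 0.164, "dy": 0.76, "dz": 0, "roll": 0.923, "claw": -0.9}, {"dx": 0.232, "dy": 1.073, "dz": 0, "roll": 1.304, "claw": -0.9}, {"dx": 0.305, "dy": 1.412, "dz": 0, "roll": 1.716, "claw": -0.9}])

```text
clock: 21.8
tcp_pos: [0.4761, -0.2315, 0.2218]
orientation: [-0.0, -0.281, 0.96, 0.0]
wrist_force: [0.7, 0.5, -3.3]
finger_gap: 0.0123
grip_force: 78.0
```

send_rows(increments=[{"dx": 0.078, "dy": 0.362, "dz": 0, "roll": 0.44, "claw": -0.9}, {"dx": 0.161, "dy": 0.743, "dz": 0, "roll": 0.903, "claw": -0.9}, {"dx": 0.246, "dy": 1.139, "dz": 0, "roll": 1.384, "claw": -0.9}, {"dx": 0.334, "dy": 1.544, "dz": 0, "roll": 1.876, "claw": -0.9}, {"dx": 0.423, "dy": 1.955, "dz": 0, "roll": 2.375, "claw": -0.9}])

```text
clock: 22.42
tcp_pos: [0.4866, -0.1825, 0.2219]
orientation: [0.0, -0.436, 0.9, 0.0]
wrist_force: [-0.3, 0.1, -4.1]
finger_gap: 0.0127
grip_force: 78.0
```

send_rows(increments=[{"dx": 0.089, "dy": 0.411, "dz": 0, "roll": 0.5, "claw": -0.9}, {"dx": 0.177, "dy": 0.816, "dz": 0, "roll": 0.992, "claw": -0.9}, {"dx": 0.262, "dy": 1.212, "dz": 0, "roll": 1.473, "claw": -0.9}, {"dx": 0.345, "dy": 1.593, "dz": 0, "roll": 1.936, "claw": -0.9}, {"dx": 0.423, "dy": 1.955, "dz": 0, "roll": 2.375, "claw": -0.9}])

```text
clock: 23.05
tcp_pos: [0.4972, -0.1336, 0.2218]
orientation: [0.0, -0.578, 0.816, 0.0]
wrist_force: [-0.3, 0.1, -3.3]
finger_gap: 0.0129
grip_force: 78.0
```

send_rows(increments=[{"dx": 0.073, "dy": 0.339, "dz": 0, "roll": 0.412, "claw": -0.9}, {"dx": 0.141, "dy": 0.653, "dz": 0, "roll": 0.793, "claw": -0.9}, {"dx": 0.203, "dy": 0.937, "dz": 0, "roll": 1.138, "claw": -0.9}, {"dx": 0.257, "dy": 1.19, "dz": 0, "roll": 1.446, "claw": -0.9}, {"dx": 0.305, "dy": 1.412, "dz": 0, "roll": 1.716, "claw": -0.9}])

```text
clock: 23.68
tcp_pos: [0.5048, -0.0987, 0.2218]
orientation: [-0.0, -0.671, 0.741, 0.0]
wrist_force: [-0.4, -0.3, -4.0]
finger_gap: 0.0125
grip_force: 78.0
```

send_rows(increments=[{"dx": 0.041, "dy": 0.19, "dz": 0, "roll": 0.231, "claw": -0.9}, {"dx": 0.075, "dy": 0.347, "dz": 0, "roll": 0.422, "claw": -0.9}, {"dx": 0.103, "dy": 0.475, "dz": 0, "roll": 0.577, "claw": -0.9}, {"dx": 0.124, "dy": 0.573, "dz": 0, "roll": 0.696, "claw": -0.9}, {"dx": 0.14, "dy": 0.645, "dz": 0, "roll": 0.784, "claw": -0.9}])

```text
clock: 24.3
tcp_pos: [0.5083, -0.0828, 0.2218]
orientation: [0.0, 0.71, -0.704, -0.0]
wrist_force: [-1.3, 0.7, -3.9]
finger_gap: 0.013
grip_force: 78.0
```

send_rows(increments=[{"dx": 0.011, "dy": 0.05, "dz": 0, "roll": 0.06, "claw": -0.9}, {"dx": 0.017, "dy": 0.08, "dz": 0, "roll": 0.097, "claw": -0.9}, {"dx": 0.021, "dy": 0.096, "dz": 0, "roll": 0.117, "claw": -0.9}, {"dx": 0.022, "dy": 0.102, "dz": 0, "roll": 0.124, "claw": -0.9}, {"dx": 0.022, "dy": 0.103, "dz": 0, "roll": 0.125, "claw": -0.9}])

```text
clock: 24.92
tcp_pos: [0.5088, -0.0803, 0.2218]
orientation: [0.0, 0.716, -0.698, -0.0]
wrist_force: [-1.2, 0.1, -4.2]
finger_gap: 0.0124
grip_force: 78.0
```

```bash
python3 chk.py; python3 - <<'E'
from h import *
S=read_camera("scene");print(np.round(P(S,[.5085,-.081,.007]),1));cv2.imwrite("pics/end.png",crop(S["image"],190,140,150,150,4))
E
```

```text
[ 0.5088116  -0.08037029  0.22181374] [ 2.93863129e-05  7.15762413e-01 -6.98343873e-01 -4.52586531e-05] [ 0.0890044  -0.2668721  -3.75141152] [-0.02117722  0.01871676 -0.04080452] 0.012244393648961797
clem px 278.0 208.82142639160156 7.452070236206055 area 141.0
clem rel to tcp mm [2.1 0.7] dish z 0.08881374189183283
[276.4 233.3]
```

View pics/end.png

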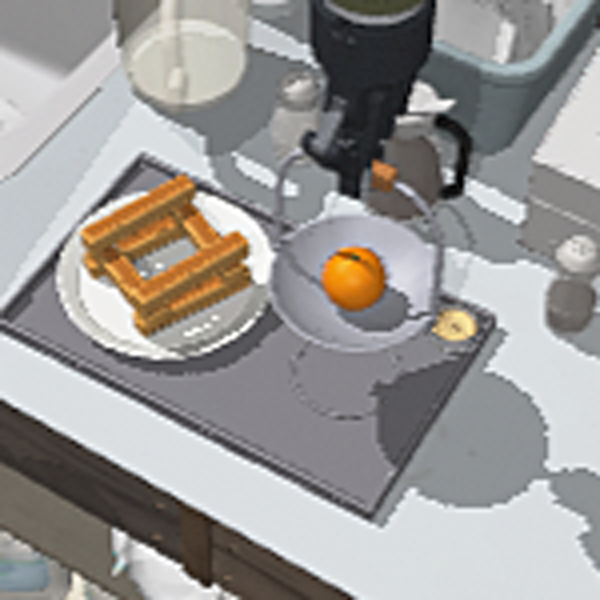

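The picture shows the dish level, with its hoop along the tray's long side, directly over the ring (ring centre (347, 372) in the crop, as predicted). The clementine is within about 2 mm of the middle, and the stack and bystanders are intact. I let it settle for one call, then hand in.

send_rows(increments=[{"dx": 0, "dy": 0, "dz": 0, "roll": 0, "claw": -0.9}, {"dx": 0, "dy": 0, "dz": 0, "roll": 0, "claw": -0.9}, {"dx": 0, "dy": 0, "dz": 0, "roll": 0, "claw": -0.9}, {"dx": 0, "dy": 0, "dz": 0, "roll": 0, "claw": -0.9}, {"dx": 0, "dy": 0, "dz": 0, "roll": 0, "claw": -0.9}])

```text
clock: 25.65
tcp_pos: [0.5088, -0.0803, 0.2218]
orientation: [0.0, 0.716, -0.698, -0.0]
wrist_force: [-0.8, 0.7, -4.4]
finger_gap: 0.0123
grip_force: 78.0
```

```bash
python3 chk.py; sleep 0; python3 chk.py; python3 -c "
from workcell import *
print(hand_in())"
```

```text
[ 0.50882422 -0.08034014  0.22184211] [ 3.88497647e-05  7.15803716e-01 -6.98301539e-01 -1.44985268e-05] [ 0.65603044 -0.25478133 -3.66042743] [ 0.00354442 -0.00851705 -0.01246548] 0.012571039564397177
clem px 277.80767822265625 208.8076934814453 7.5191168785095215 area 141.0
clem rel to tcp mm [1.8 1.2] dish z 0.08884211151238075
[ 0.50880564 -0.08034416  0.22181402] [ 4.15397111e-05  7.15785154e-01 -6.98320563e-01 -4.55130807e-05] [-0.33959463  0.85261499 -3.28009619] [-0.05498228 -0.02140431  0.00012984] 0.012379471555006075
clem px 278.0 208.82142639160156 7.452070236206055 area 140.0
clem rel to tcp mm [2.1 0.7] dish z 0.08881401854412455
the job is handed in; nothing more can be done
None
```

I handed the job in at about 26 s: both toast sticks lie crosswise on the stack, and the dish is held level about 84 mm above the tray floor over the ring, hoop along the tray, with the clementine about 2 mm from its middle; no verdict came back.

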